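# Load a syringe under the sprung hold-down of a syringe pump

## Task

Load the big syringe from its bench rack into the cradle of the syringe pump: bring the barrel in level from the pump's front, just above the cradle, so that it pushes the sprung roller arm up and back, and slip it beneath the roller into the cradle with its flange behind the flange plate. With the roller bearing on it, slide it towards its tip until you feel the flange come home against the plate, press it there for a moment with 5 to 10 N more than the sliding takes, so that it beds square, then let go so that the roller holds it down. Be gentle: never press the syringe harder than 15 N against the roller or the flange plate, nor harder than 30 N into the cradle, and leave the other things on the bench where they are.

Things in the scene. Friction and masses are not known exactly. Their poses are not given: they have to be found in the camera images.
- pump: Bench syringe pump, fixed: white, 150 mm deep (x -53 to 97), 290 mm long (y), grey deck at z 76 mm. Origin on the bench below the cradle's axis; x from its front (screen, keys) to its back, y along the cradle to the syringe's tip end, z up. A seated barrel's axis is at x 0, z 110 mm. Two rods at x 63 to 89 mm, top z 100 mm. Pusher block, not to be moved: y -132 to -105 mm, top z 133 mm.
- cradle: Aluminium cradle; its origin and axes are the pump's. Two 90-degree V blocks, y -13 to 1 and y 56 to 72 mm, with an open bay between for the fingers (bay floor z 79 mm). Front crests x -13, z 102 mm; back crests x 19, z 108 mm. A barrel coming in from the front clears the front crests with its axis at z 118 mm or more; 122 mm is good. Under the roller the syringe drags 4 to 9 N as it slides.
- flange_plate: Upright steel plate at the plunger end of the cradle; its origin and axes are the pump's. 4 mm thick, y -20 to -16 mm, x -29 to 29 mm, with a U notch 36 mm wide for the barrel, open at the top, bottom at z 91 mm. Back cheek up to z 118 mm, front cheek up to z 101 mm. Its -y face is the seat of the flange.
- flange_home (a point): Point of the pump where the centre of the flange's tip-side face lies when the syringe is fully home: cradle axis, in the plane of the flange plate's -y face (pump frame x 0, y -20, z 110 mm). Axes as the pump's.
- holddown (a joint): Sprung hold-down arm (rad): 0 on its stop, empty; 0.14 on the seated barrel; grows as it is pushed up and back, to 0.9. Hinge behind the cradle, along y at pump x 40, z 110 mm. Spring 0.14 N m at 0 plus 0.25 per rad, so the roller bears on a seated barrel with 4.5 N. Pushed back by the barrel from the front it takes 4 to 8 N; pressed straight down it is blocked by its stop.
- roller: Free-turning crowned white nylon roller on the arm's end, 18 mm diameter, 14 mm wide (26 mm over the arm's two rods); origin at its centre, pump y 64 mm. At rest it is at pump x -3.5, z 128 mm: its underside is 6 mm lower than the top of a seated barrel. The arm's hinge post stands behind the cradle at pump x 29 to 55, y 49 to 79 mm, top z 116 mm.
- rack: Grey plastic bench rack, fixed, base 75 x 110 mm, with two V notches at y -41 and 41 mm (10 mm thick, crests 41 mm up) that hold the syringe level, axis 45 mm above the bench along the rack's y, tip to +y; origin on the bench below the middle. 70 mm free for fingers between the notches; the syringe lifts straight up.
- syringe: Big (60 ml) empty syringe, loose, 60 to 105 g, one rigid piece: milky barrel 30 mm diameter, 110 mm long; flange 48 (x) x 34 (z) x 3 mm at its plunger end; half-drawn plunger, thumb disc 32 mm diameter ending 123 mm from the barrel's middle; capped tip ending 75 mm the other way. Origin on the axis half-way along the barrel; y along the axis to the tip, z up.
- syringe_centre (a point): Centre of the barrel: on its axis, half-way along, the place to grip across (30 mm). Home at pump x 0, y 35, z 110 mm.
- syringe_flange (a point): Centre of the tip-side face of the flange, on the barrel's axis, 55 mm from syringe_centre towards the plunger.
- tip_box: Bystander: blue pipette-tip box with cloudy lid, 85 x 122 x 70 mm, loose; origin under its middle.
- bottle: Bystander: glass reagent bottle, 68 mm diameter, 110 mm tall, loose; origin under its middle.
- cap: Bystander: orange screw cap, 42 mm diameter, 22 mm tall, loose; origin under its middle.
Not all that is in view belongs to the job. What is meant by the syringe is not blue, brown or turquoise, and is the larger of those in its own colour.

How it is judged (in metres and radians):
On the way, in this order (a step that is already met when the one before it is completed fails the run):
1. the barrel pushes the sprung roller arm up and back (value of joint holddown above 0.24 rad and contact force between syringe and roller above 0.5 N), for 0.1 s.
2. with the roller bearing on the barrel, the flange is pressed home against the plate with over 3 N (contact force between syringe and flange_plate above 3 N and contact force between syringe and roller above 2 N and value of joint holddown below 0.21 rad and y of syringe_flange in the frame of flange_home above -0.0015 m), for 0.2 s.
At the end, for the whole second after the job is handed in: The syringe lies released and still in the cradle (axis within 3 mm and 2 degrees), the roller bears down on its barrel with over 2 N (arm at 0.09 to 0.21 rad), and the flange is home against the flange plate, within 1.5 mm (x of syringe_flange in the frame of flange_home between -0.003 and 0.003 m and y of syringe_flange in the frame of flange_home between -0.0015 and 0.0015 m and z of syringe_flange in the frame of flange_home between -0.003 and 0.003 m and angle between the y axis of syringe and the y axis of pump, either way round below 0.035 rad and contact force between syringe and roller above 2 N and contact force between syringe and cradle above 1 N and value of joint holddown between 0.09 and 0.21 rad and linear speed of syringe below 0.01 m/s); the robot touches nothing.
It fails at once if the syringe is pressed harder than 15 N against the roller or the flange plate (contact force between syringe and roller above 15 N or contact force between syringe and flange_plate above 15 N).
It fails at once if the syringe is pressed harder than 30 N into the cradle (contact force between syringe and cradle above 30 N).
It fails at once if the tip box, bottle or cap is moved by over 20 mm or tipped ((distance of tip_box from where it was at the start of the episode above 0.02 m or angle between tip_box's own z axis and vertical above 0.5 rad) or (distance of bottle from where it was at the start of the episode above 0.02 m or angle between bottle's own z axis and vertical above 0.5 rad) or (distance of cap from where it was at the start of the episode above 0.02 m or angle between cap's own z axis and vertical above 0.5 rad)).
It also fails if it takes over 64 s, if anything falls off the work surface, if the arm or the gripper's body presses on something with over 40 N, if the wrist force passes 120 N, or if a joint passes its speed limit or range.

## Robot

A 6-joint arm with a two-finger parallel gripper is mounted at the origin on the work surface. World frame = base frame: x ahead of the robot, y to its left, z up, the work surface at z = 0. Lengths are in mm, angles in rad, forces in N, time in s.
With the tool pointing down it reaches from about 350 to 975 mm from the base axis. Payload 7.1 kg.
Tool frame: the origin (TCP) lies at the very end of the fingers, on their centre line; the grasp point (between the pads) lies 19 mm behind it; x points along the fingers, y is the direction in which the jaws open and shut, and the axes are right-handed (so a half turn about x gives the same grasp; the last joint's range is limited). The gripper opens to 88 mm and grips with 3 to 60 N. Pads are 20 mm wide; open, the fingers measure 115 mm over their backs; the gripper's body (75 mm by 178 mm) begins 61 mm behind the grasp point.
Start: joints at [1.247, 0.423, 1.63, -0, 1.089, -0.019], TCP at [187.532, 596.185, 222.675] pointing down, gripper open.
Joint ranges: [-3, 3], [-0.9, 2.11], [0.09, 2.58], [-1.31, 4.45], [0.11, 2.69], [-2.54, 2.54]. Speed limits (rad/s): [2.39, 2.39, 3.01, 3.14, 3.14, 3.14].

## Interface

Orientations are given as a rotation vector (axis times angle).
In Python, from workcell import ctrl gives the robot as it stands. The module is installed in compiled form; this text tells all that it offers.
- The arm moves only by the tool carry_out, never from a script. Its argument "commands" is a list of rows, each a list of 6 numbers: the shift along the tool's x, y, z in m, then the turn, a rotation vector about the tool's x, y, z in degrees. In form: [[tx, ty, tz, rx, ry, rz], ...]. A call has 1 to 8 rows; each row shifts and turns the pose as measured when the row begins, along the tool's axes as they then stand; what a row does not reach is not made up. A row lasts 1/8 s, in which the tool goes at most 62.5 mm and 10.7 degrees, less where a joint would pass 70% of its speed; a pose out of reach is approached as far as the arm can. A call with a gripper value outside its range is refused whole. "grip" is the closure, from 0 (fully open) to 1 (shut), set as the call begins (left out, the last holds). The fingers move at their own pace and stop on an object; the grip force is fixed at half the most. Time passes only in rows, so rows that do not move let the fingers close. It gives the time, the measured TCP pose, the force and the opening at its end, in the units of the state.
- ctrl.get_obs(): the state, without advancing time (a new reading comes with each control period).
- ctrl.get_image(name): name is "side" or "top"; returns a dict with "pixels" (420x560x3 uint8, blue, green, red), "intrinsics" (3x3 intrinsics, pixels), "rvec" (rotation vector, rad) and "tvec" (3), from world to camera coordinates, as OpenCV has them. Camera axes: x right, y down, z forward; pixel columns grow to the right and rows downward; lengths in mm; the calibration is good to about 2 mm. A picture is of the moment at which its call begins. There is no depth.
- ctrl.close_job(): hands the job in, once; it reports no verdict.
The state is a dict: "t": time; "qpos": joint angles; "qvel": joint speeds; "joint_torque": joint torques, N m; "ee_pos": TCP position; "orientation": TCP orientation; "ft_force": force on the tool from outside, world axes, zero at the start; "moment": the same for the moment, N m; "width": finger opening in mm.
Only numpy, scipy, OpenCV 4.12 (cv2) and the standard library are available. Lean on these libraries where they do the work, as an engineer would, in place of code of your own. Each camera call takes 0.05 s, during which the arm holds its last target. There are 200 camera calls.

## Working session

There is one attempt and no reset: what is moved stays moved. The work goes in short steps, Python scripts to look and compute and a tool call to move; the robot and the scene stay as the last step left them, time stands still between calls to the robot, and variables do not carry over. Pictures are saved under pics/ and viewed, about 8 in all and at most 12, crops included, and the job is handed in when it is done.

Besides the shell and the picture viewer there is one more tool, called after "Request:" in YAML: its name, and indented under it one key for each argument. carry_out: Moves the arm, as the interface text tells. Its arguments: {"type":"object","properties":{"commands":{"type":"array"},"grip":{"type":"number"}},"required":["commands"]}

```bash
mkdir -p pics; cat > h.py <<'E'
import numpy as np, cv2
from workcell import ctrl
def grab(n):
    im=ctrl.get_image(n); return im
def ray(im,u,v):
    R,_=cv2.Rodrigues(np.array(im["rvec"],float)); t=np.array(im["tvec"],float).ravel()
    K=np.array(im["intrinsics"],float)
    return -R.T@t, R.T@np.linalg.inv(K)@np.array([u,v,1.])
def onz(im,u,v,z):
    c,d=ray(im,u,v); return c+d*(z-c[2])/d[2]
def proj(im,P):
    p,_=cv2.projectPoints(np.array(P,float).reshape(-1,3),np.array(im["rvec"],float),np.array(im["tvec"],float),np.array(im["intrinsics"],float),None); return p.reshape(-1,2)
E
python3 - <<'E'
from h import *
import pickle
d={n:grab(n) for n in("top","side")}
pickle.dump(d,open("im0.pkl","wb"))
for n in d:
    cv2.imwrite(f"pics/{n}0.png",d[n]["pixels"]); print(n,ray(d[n],280,210), d[n]["intrinsics"])
print(ctrl.get_obs())
E
```

```text
top (array([ 278.64761104,  -17.81187159, 1537.54554232]), array([ 0.21118569,  0.02722098, -0.97714715])) [[517.16871645   0.         284.84992073]
 [  0.         517.16871645 214.29573535]
 [  0.           0.           1.        ]]
side (array([ 425.87889378,  809.13898408, 1004.4535181 ]), array([ 0.12979889, -0.67422382, -0.72711015])) [[476.01850158   0.         284.93020526]
 [  0.         476.01850158 208.70367216]
 [  0.           0.           1.        ]]
{'t': 0.1, 'qpos': array([ 1.24701575e+00,  4.23765386e-01,  1.63059805e+00,  2.99300079e-05,
        1.08857956e+00, -1.89934898e-02]), 'qvel': array([-0.00237439, -0.00174268, -0.00185232, -0.00050228,  0.00038682,
       -0.00096417]), 'joint_torque': array([ 2.70722130e-04, -5.45612919e+01, -2.74324840e+01,  6.46235724e-02,
        1.88280962e-02, -2.69373388e-06]), 'ee_pos': array([187.36387354, 595.74031915, 221.98491794]), 'orientation': array([ 0.2381862 ,  1.55778251, -0.24027584]), 'ft_force': array([-0.76602567,  0.12917426, -0.14367192]), 'moment': array([-0.04717545, -0.05384877, -0.00157315]), 'width': 87.55779866526257}
```

View pics/top0.png

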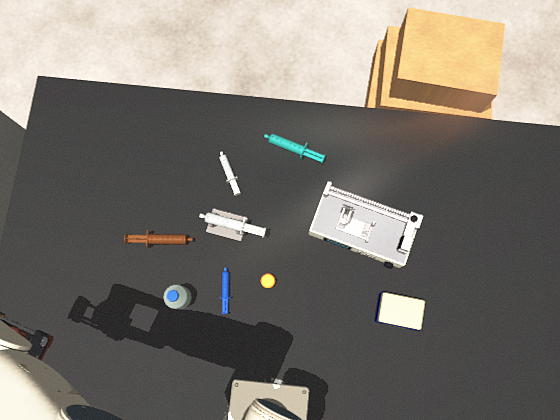

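View pics/side0.png

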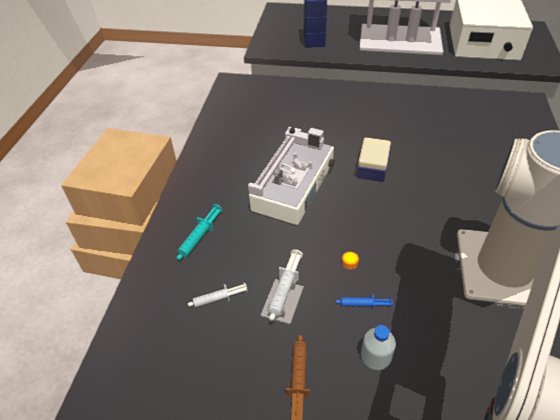

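In the top view the candidates are turquoise (295,148), small white (230,173), white in the rack (234,224), brown (158,239) and blue (225,290). The one in the rack fits, because it is the larger of the two milky ones. I'll confirm it in an enlarged crop, together with the pump.

```bash
python3 - <<'E'
from h import *
import pickle
d=pickle.load(open("im0.pkl","rb"))
t=d["top"]["pixels"][145:275,190:430]; s=d["side"]["pixels"][120:325,180:340]
a=cv2.resize(t,None,fx=3.3,fy=3.3,interpolation=cv2.INTER_CUBIC)
cv2.imwrite("pics/c1.png",a)
b=cv2.resize(s,None,fx=2.9,fy=2.9,interpolation=cv2.INTER_CUBIC); cv2.imwrite("pics/c2.png",b)
E
```

```text
(no output)
```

View pics/c1.png

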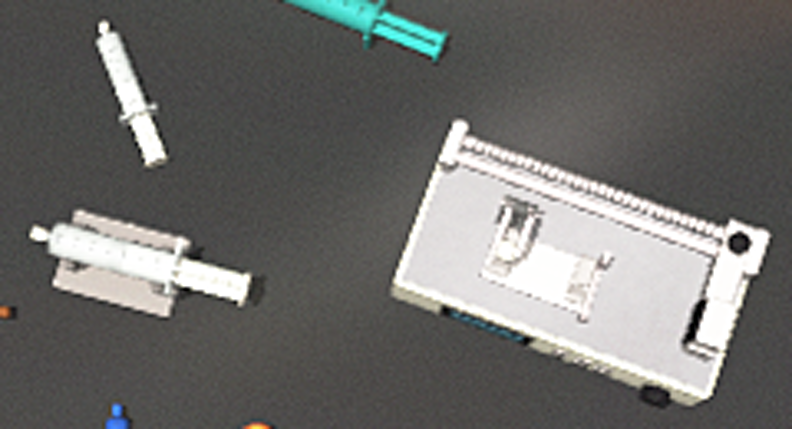

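View pics/c2.png

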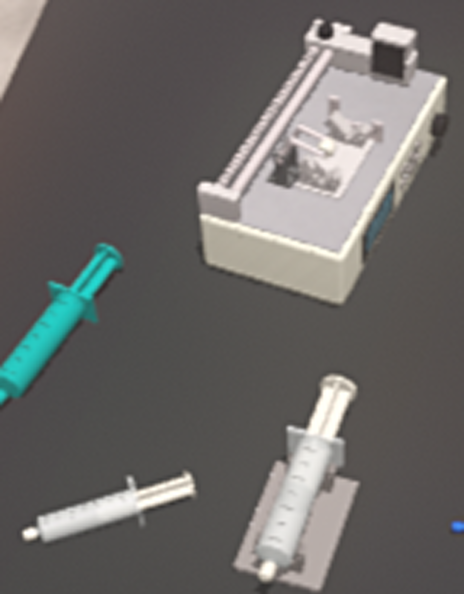

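The crops confirm it: the rack holds the large milky syringe (flange at crop (180,262), tip to the left, world +y), and the other white one is much smaller. The pump's plunger-end flange plate is at crop (595,285). Next I'll measure the syringe and enlarge the pump.

```bash
python3 - <<'E'
from h import *
import pickle
d=pickle.load(open("im0.pkl","rb"))
def up(n,x0,y0,x1,y1,f):
    a=cv2.resize(d[n]["pixels"][y0:y1,x0:x1],None,fx=f,fy=f,interpolation=cv2.INTER_CUBIC)
    for i in range(x0,x1,10): cv2.putText(a,str(i),(int((i-x0+.5)*f),10),0,.35,(0,255,255),1); cv2.line(a,(int((i-x0+.5)*f),12),(int((i-x0+.5)*f),20),(0,255,255),1)
    for i in range(y0,y1,10): cv2.putText(a,str(i),(0,int((i-y0+.5)*f)),0,.35,(0,255,255),1); cv2.line(a,(24,int((i-y0+.5)*f)),(32,int((i-y0+.5)*f)),(0,255,255),1)
    cv2.imwrite(f"pics/z_{n}.png",a)
up("top",304,176,430,270,6.3); up("side",246,122,340,222,6)
# syringe mask
for n,(x0,y0,x1,y1),z in(("top",(193,200,275,245),45),("side",(260,245,310,325),45)):
    p=d[n]["pixels"]; g=p.min(2).astype(int)
    for th in (165,185,205):
        m=np.zeros(g.shape,np.uint8); m[y0:y1,x0:x1]=(g[y0:y1,x0:x1]>th)*255
        k,l,st,_=cv2.connectedComponentsWithStats(m); i=1+st[1:,4].argmax()
        v,u=np.nonzero(l==i); P=np.array([onz(d[n],a,b,z)[:2] for a,b in zip(u,v)])
        (c,s,a)=cv2.minAreaRect(P.astype(np.float32)); q=P-P.mean(0); e=np.linalg.eigh(q.T@q)[1][:,1]
        if e[1]<0:e=-e
        pr=q@e; print(n,th,st[i],c,s,a,"yaw of y-axis",np.degrees(np.arctan2(-e[0],e[1])),"ends",P.mean(0)+e*pr.max(),P.mean(0)+e*pr.min(),pr.max()-pr.min())
E
```

```text
top 165 [ 199  209   67   32 1006] (539.98876953125, 161.88296508789062) (200.04476928710938, 71.1584243774414) 80.63177490234375 yaw of y-axis -7.523054135787293 ends [554.20426946 260.65217964] [528.04622637  62.57801715] 199.79393650288011
top 185 [199 209  67  32 936] (540.0913696289062, 161.822509765625) (198.36383056640625, 70.93634033203125) 80.63177490234375 yaw of y-axis -7.506835055935997 ends [553.8998551  259.89367741] [527.98970166  63.26778232] 198.32568837560797
top 205 [199 213  67  23 542] (552.3262939453125, 159.0976104736328) (197.6831512451172, 48.67690658569336) 76.20826721191406 yaw of y-axis -8.980386843859828 ends [562.04318744 258.74385656] [531.07879299  62.80829175] 198.36718297963776
side 165 [262 250  41  70 886] (550.359130859375, 155.38519287109375) (209.54347229003906, 47.213050842285156) 82.39177703857422 yaw of y-axis -11.462013990277184 ends [570.40801478 257.89059897] [528.77648819  52.56843317] 209.50030018483858
side 185 [270 250  32  61 626] (551.6903686523438, 141.78598022460938) (182.2325439453125, 43.983741760253906) 79.10942077636719 yaw of y-axis -9.160550984144345 ends [559.59472429 233.25111141] [530.5347544   53.04336327] 182.53578920271787
side 205 [271 253  30  57 469] (545.481689453125, 147.25535583496094) (168.9528350830078, 25.450878143310547) 79.48037719726562 yaw of y-axis -9.221959701618692 ends [558.88040644 230.80977893] [531.76572443  63.80426618] 169.19233809627383
```

View pics/z_top.png

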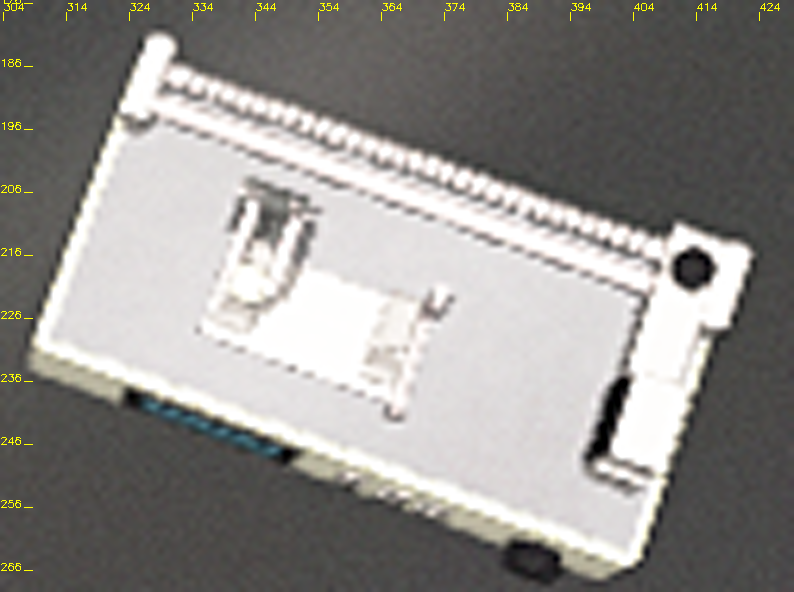

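View pics/z_side.png

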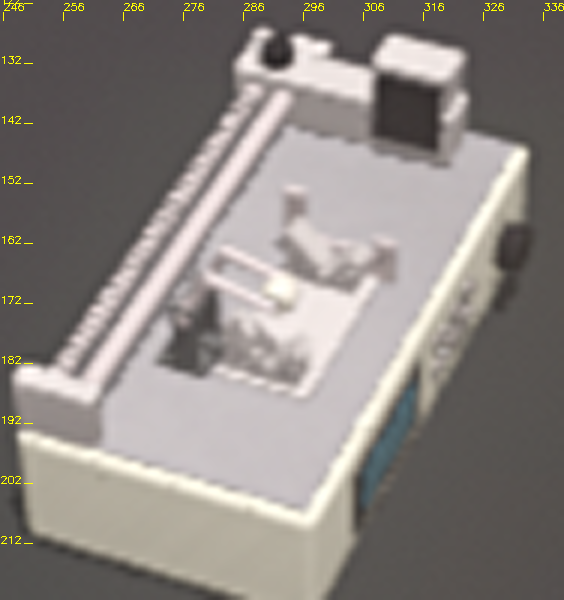

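The top view shows the front-left deck corner at crop (38,345), the front-right at (640,558), the roller at (250,285), and the plate cheeks at (397,408) and (440,293). The side view shows the front corners at (302,522) and (525,150), the roller at (280,290), and the cheeks at (384,238) and (295,188). I'll solve the pump pose from these points by least squares.

```bash
cat > fit.py <<'E'
from h import *
import pickle
from scipy.optimize import least_squares
d=pickle.load(open("im0.pkl","rb"))
T=lambda x,y:(x/6.3+303.5,y/6.3+175.5); S=lambda x,y:(x/6+245.5,y/6+121.5)
L,R="L","R"
obs=[("top",T(38,345),(-53,L,76)),("top",T(640,560),(-53,R,76)),("side",S(302,522),(-53,L,76)),("side",S(525,150),(-53,R,76)),
("top",T(250,283),(-3.5,64,136)),("side",S(280,290),(-3.5,64,132)),
("top",T(397,408),(-23.5,-18,101)),("top",T(440,293),(23.5,-18,118)),("side",S(384,238),(-23.5,-18,101)),("side",S(295,188),(23.5,-18,118))]
def W(p,P):
    x,y,a,l=p; X,Y,Z=P; Y=l if Y==L else l-290 if Y==R else Y
    c,s=np.cos(a),np.sin(a); return [x+c*X-s*Y,y+s*X+c*Y,Z]
def res(p): return np.concatenate([proj(d[n],W(p,P))[0]-q for n,q,P in obs])
if __name__=="__main__":
    r=least_squares(res,[600,-100,-.3,130],loss="soft_l1"); p=r.x
    print("pump",p,np.degrees(p[2])); 
    for o,e in zip(obs,res(p).reshape(-1,2)): print(o[0],o[2],e.round(2))
    for n in("top","side"):
        q=[x for x in obs if x[0]==n]; 
        rr=least_squares(lambda p:np.concatenate([proj(d[n],W(p,P))[0]-u for _,u,P in q]),p,loss="soft_l1").x; print(n,rr)
    print("syr home",W(p,(0,35,110)))
E
python3 fit.py
```

```text
pump [ 559.91795726 -218.19012632   31.16365384  145.54261748] 1785.545839102202
top (-53, 'L', 76) [-1.17 -0.47]
top (-53, 'R', 76) [-0.31  0.32]
side (-53, 'L', 76) [ 2.04 -0.09]
side (-53, 'R', 76) [ 0.53 -1.57]
top (-3.5, 64, 136) [ 0.03 -0.93]
side (-3.5, 64, 132) [ 0.18 -0.43]
top (-23.5, -18, 101) [ 0.56 -1.89]
top (23.5, -18, 118) [-0.01 -0.19]
side (-23.5, -18, 101) [0.3  0.36]
side (23.5, -18, 118) [0.03 0.22]
top [ 558.6265877  -218.12421603   31.16811067  144.13986301]
side [ 560.84363507 -218.83285212   31.14873765  150.05777961]
syr home [np.float64(568.6541450043571), np.float64(-184.29795873476544), 110]
```

The two views agree to about 2 mm: pump origin about (560, -218), yaw about -14.5°. The syringe centre is about (550.5, 185), yaw -9°. Next is a helper that works out row numbers.

```bash
cat > plan.py <<'E'
import sys
from h import *
from scipy.spatial.transform import Rotation as Ro
PUMP=(560.,-218.,np.radians(-14.5))
def pump2w(x,y):
    c,s=np.cos(PUMP[2]),np.sin(PUMP[2]); return np.array([PUMP[0]+c*x-s*y,PUMP[1]+s*x+c*y])
def w2pump(X,Y):
    c,s=np.cos(PUMP[2]),np.sin(PUMP[2]); dx,dy=X-PUMP[0],Y-PUMP[1]; return np.array([c*dx+s*dy,-s*dx+c*dy])
def plan(x,y,z,yawdeg,n):
    o=ctrl.get_obs(); R=Ro.from_rotvec(o["orientation"]).as_matrix(); p=np.array(o["ee_pos"])
    a=np.radians(yawdeg); best=None
    for s in(1,-1):
        yt=s*np.array([np.cos(a),np.sin(a),0]); xt=np.array([0,0,-1.]); Rt=np.c_[xt,yt,np.cross(xt,yt)]
        rv=Ro.from_matrix(R.T@Rt).as_rotvec()
        if best is None or np.linalg.norm(rv)<np.linalg.norm(best[1]): best=(Rt,rv,s)
    Rt,rv,s=best; D=np.array([x,y,z])-p
    print("t",o["t"],"pos",p.round(1),"q",o["qpos"].round(2),"F",o["ft_force"].round(1),"w",round(o["width"],1),"D",D.round(1),"turn",np.degrees(rv).round(2),"s",s)
    for i in range(n):
        Ri=R@Ro.from_rotvec(rv*i/n).as_matrix()
        print((Ri.T@D/n/1000).round(4).tolist()+np.degrees(rv/n).round(2).tolist())
if __name__=="__main__": a=[float(v) for v in sys.argv[1:]]; plan(*a[:4],int(a[4]))
E
python3 plan.py 550.5 185 130 -9 10
```

```text
t 0.1 pos [187.4 595.7 222. ] q [ 1.25  0.42  1.63  0.    1.09 -0.02] F [-0.8  0.1 -0.1] w 87.6 D [ 363.1 -410.7  -92. ] turn [8.154e+01 5.000e-02 7.000e-02] s 1
[0.0092, -0.0283, 0.047, 8.15, 0.01, 0.01]
[0.0092, -0.0213, 0.0505, 8.15, 0.01, 0.01]
[0.0092, -0.0139, 0.053, 8.15, 0.01, 0.01]
[0.0092, -0.0063, 0.0545, 8.15, 0.01, 0.01]
[0.0092, 0.0015, 0.0548, 8.15, 0.01, 0.01]
[0.0092, 0.0093, 0.054, 8.15, 0.01, 0.01]
[0.0092, 0.0168, 0.0522, 8.15, 0.01, 0.01]
[0.0092, 0.0241, 0.0493, 8.15, 0.01, 0.01]
[0.0092, 0.0308, 0.0454, 8.15, 0.01, 0.01]
[0.0092, 0.0369, 0.0405, 8.15, 0.01, 0.01]
```

Request:
carry_out:
  commands:
    - [0,-0.028,0.047,8.1,0,0]
    - [0,-0.021,0.05,8.1,0,0]
    - [0,-0.014,0.053,8.1,0,0]
    - [0,-0.006,0.054,8.1,0,0]
    - [0,0.0015,0.055,8.1,0,0]
    - [0,0.009,0.054,8.1,0,0]
    - [0,0.017,0.052,8.1,0,0]
    - [0.02,0.024,0.049,8.1,0,0]
  grip: 0.3

```text
t: 1.1
ee_pos: [480.3, 258.5, 201.1]
orientation: [1.13, 1.256, -1.131]
ft_force: [0.3, 0.5, -0.2]
width: 61.5
```

```bash
python3 plan.py 550.5 185 100 -9 4
```

```text
t 1.1 pos [480.3 258.5 201.1] q [ 0.47  0.33  1.82 -0.    0.98  0.37] F [ 0.3  0.5 -0.2] w 61.5 D [  70.2  -73.5 -101.1] turn [15.06  0.07 -0.06] s 1
[0.0253, 0.0155, 0.0201, 3.77, 0.02, -0.01]
[0.0253, 0.0168, 0.019, 3.77, 0.02, -0.01]
[0.0253, 0.018, 0.0179, 3.77, 0.02, -0.01]
[0.0253, 0.0192, 0.0167, 3.77, 0.02, -0.01]
```

Request:
carry_out:
  commands:
    - [0.015,0.0155,0.02,3.8,0,0]
    - [0.025,0.017,0.019,3.8,0,0]
    - [0.025,0.018,0.018,3.8,0,0]
    - [0.025,0.019,0.017,3.8,0,0]
    - [0,0,0,0,0,0]

```text
t: 1.72
ee_pos: [552.7, 177.5, 106.3]
orientation: [1.335, 1.121, -1.34]
ft_force: [0.2, 0.3, 0.7]
width: 62.0
```

```bash
python3 plan.py 550.5 185 60 -9 1; python3 - <<'E'
from h import *
import pickle
d={n:grab(n) for n in("top","side")}; pickle.dump(d,open("im1.pkl","wb"))
a=cv2.resize(d["top"]["pixels"][180:260,180:290],None,fx=4,fy=4,interpolation=cv2.INTER_CUBIC)
b=cv2.resize(d["side"]["pixels"][225:330,250:335],None,fx=4,fy=4,interpolation=cv2.INTER_CUBIC)
c=np.zeros((430,790,3),np.uint8); c[:a.shape[0],:a.shape[1]]=a; c[:b.shape[0],445:445+b.shape[1]]=b; cv2.imwrite("pics/p1.png",c)
E
```

```text
t 1.725 pos [552.7 177.5 106.3] q [ 0.29  0.52  1.8  -0.    0.83  0.47] F [0.2 0.3 0.7] w 62.0 D [ -2.2   7.5 -46.3] turn [-1.06  0.15  0.1 ] s 1
[0.0463, -0.0034, -0.0072, -1.06, 0.15, 0.1]
```

View pics/p1.png

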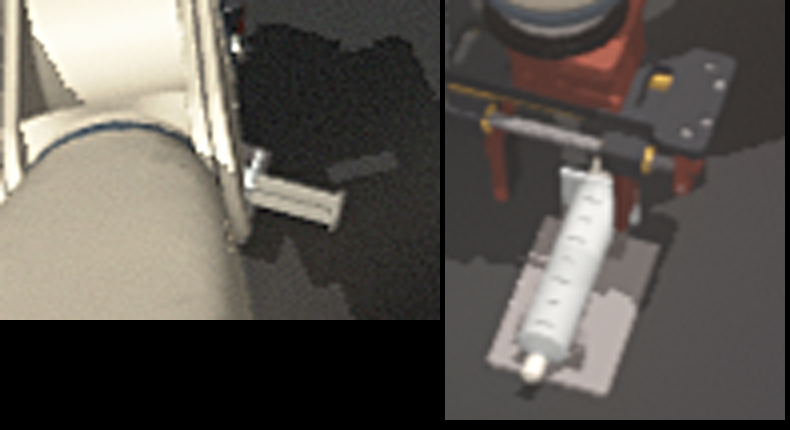

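The side crop shows the gripper above the flange half of the barrel, with a finger on each side. I'll check this with projected fingertip positions before descending.

```bash
python3 - <<'E'
from h import *
import pickle
d=pickle.load(open("im1.pkl","rb"))["side"]
c=np.array([552.7,177.5]);a=np.radians(-8);j=np.array([np.cos(a),np.sin(a)])
for nm,p in(("f+",[*(c+31*j),106]),("f-",[*(c-31*j),106]),("tcp",[*c,106]),("syrc",[550.5,185,45]),("syr tip",[550.5+.156*75,185+.988*75,45]),("flange",[550.5-.156*55,185-.988*55,45])):
    q=proj(d,p)[0]; print(nm,q.round(1),((q-[250,225]+.5)*4+[445,0]).round())
E
```

```text
f+ [267.6 271.5] [517. 188.]
f- [293.4 277.6] [620. 212.]
tcp [280.4 274.6] [569. 200.]
syrc [281.5 292.3] [573. 271.]
syr tip [271.3 318.9] [532. 378.]
flange [288.5 274.2] [601. 199.]
```

The projections match: fingers at (517,188) and (620,212), tip at (532,378). Descending now.

Request:
carry_out:
  commands:
    - [0.02,-0.0034,-0.0072,-1,0.15,0]
    - [0.03,0,0,0,0,0]
    - [0.015,0,0,0,0,0]
    - [0,0,0,0,0,0]

```text
t: 2.33
ee_pos: [552.0, 191.0, 46.8]
orientation: [1.325, 1.133, -1.31]
ft_force: [0.2, -0.2, -0.2]
width: 61.6
```

```bash
python3 plan.py 550.5 185 27 -9 1
```

```text
t 2.325 pos [552.  191.   46.8] q [0.31 0.61 1.82 0.   0.7  0.46] F [ 0.2 -0.2 -0.2] w 61.6 D [ -1.5  -6.  -19.8] turn [ 0.48 -0.3  -0.4 ] s 1
[0.0197, -0.0007, 0.0062, 0.48, -0.3, -0.4]
```

Request:
carry_out:
  commands:
    - [0.012,-0.0007,0.006,0.5,-0.3,-0.4]
    - [0.008,0,0,0,0,0]
    - [0,0,0,0,0,0]
    - [0,0,0,0,0,0]

```text
t: 2.82
ee_pos: [551.7, 185.4, 27.7]
orientation: [1.326, 1.129, -1.322]
ft_force: [0.7, -0.3, -0.1]
width: 61.5
```

```bash
python3 plan.py 550.5 185 27 -9 1
```

```text
t 2.825 pos [551.7 185.4  27.7] q [ 0.3   0.64  1.82 -0.    0.68  0.46] F [ 0.7 -0.3 -0.1] w 61.5 D [-1.2 -0.4 -0.7] turn [-0.04 -0.06 -0.14] s 1
[0.0007, -0.0011, 0.0006, -0.04, -0.06, -0.14]
```

Request:
carry_out:
  commands:
    - [0,0,0,0,0,0]
    - [0,0,0,0,0,0]
    - [0,0,0,0,0,0]
    - [0,0,0,0,0,0]
  grip: 1

```text
t: 3.32
ee_pos: [550.7, 185.5, 28.2]
orientation: [1.326, 1.13, -1.324]
ft_force: [-4.5, 2.2, 2.0]
width: 29.3
```

```bash
python3 plan.py 550.5 185 170 -9 1
```

```text
t 3.325 pos [550.7 185.5  28.2] q [0.3  0.64 1.82 0.   0.68 0.46] F [-4.5  2.2  2. ] w 29.3 D [ -0.2  -0.5 141.8] turn [-0.07 -0.05 -0.02] s 1
[-0.1418, -0.0, 0.0004, -0.07, -0.05, -0.02]
```

Request:
carry_out:
  commands:
    - [-0.01,0,0,0,0,0]
    - [-0.03,0,0,0,0,0]
    - [-0.05,0,0,0,0,0]
    - [-0.04,0,0,0,0,0]
    - [-0.01,0,0,0,0,0]
    - [0,0,0,0,0,0]
    - [0,0,0,0,0,0]

```text
t: 4.2
ee_pos: [549.9, 184.9, 172.1]
orientation: [1.324, 1.131, -1.325]
ft_force: [0.1, -0.1, -0.6]
width: 29.0
```

```bash
python3 - <<'E'
from plan import *
import pickle
d={n:grab(n) for n in("top","side")}; pickle.dump(d,open("im2.pkl","wb"))
a=cv2.resize(d["side"]["pixels"][205:330,240:345],None,fx=4.5,fy=4.5,interpolation=cv2.INTER_CUBIC)
cv2.imwrite("pics/p2.png",a)
X,Y=pump2w(-90,27); print(X,Y); plan(X,Y,175,-14.5,8)
o=ctrl.get_obs(); p=o["ee_pos"]
for s in(75,-55,-123,0):
    q=proj(d["side"],[p[0]+.156*s,p[1]+.988*s,p[2]+17])[0]; print(s,q,((q-[240,205]+.5)*4.5).round())
E
```

```text
479.62697247544025 -169.32581334489134
t 4.3 pos [549.7 184.9 171.8] q [0.3  0.42 1.77 0.   0.95 0.46] F [ 0.1 -0.  -0.5] w 29.0 D [ -70.1 -354.2    3.2] turn [5.45 0.04 0.07] s 1
[-0.0004, -0.0017, 0.0451, 0.68, 0.0, 0.01]
[-0.0004, -0.0012, 0.0451, 0.68, 0.0, 0.01]
[-0.0004, -0.0006, 0.0451, 0.68, 0.0, 0.01]
[-0.0004, -0.0001, 0.0451, 0.68, 0.0, 0.01]
[-0.0004, 0.0005, 0.0451, 0.68, 0.0, 0.01]
[-0.0004, 0.001, 0.0451, 0.68, 0.0, 0.01]
[-0.0004, 0.0015, 0.0451, 0.68, 0.0, 0.01]
[-0.0004, 0.0021, 0.0451, 0.68, 0.0, 0.01]
75 [268.82509601 282.63690345] [132. 352.]
-55 [287.82139368 236.37014435] [217. 143.]
-123 [296.60386197 214.97985286] [257.  47.]
0 [280.16556338 255.01643336] [183. 227.]
```

View pics/p2.png

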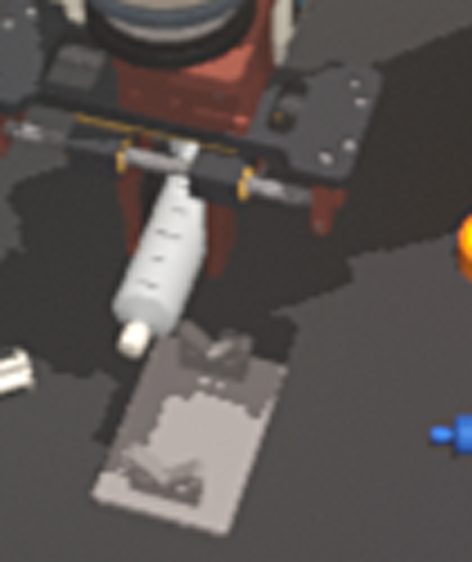

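It is held level. The tip is at (130,350) against a predicted (132,352), so the axis lies about 17 mm above the TCP. Moving to the front of the pump.

Request:
carry_out:
  commands:
    - [0,-0.001,0.025,0.7,0,0]
    - [0,-0.001,0.045,0.7,0,0]
    - [0,-0.001,0.045,0.7,0,0]
    - [0,0,0.045,0.7,0,0]
    - [0,0,0.045,0.7,0,0]
    - [0,0.001,0.045,0.7,0,0]
    - [0,0.001,0.04,0.7,0,0]
    - [0,0,0.02,0.5,0,0]

```text
t: 5.3
ee_pos: [481.5, -126.1, 163.1]
orientation: [1.383, 1.09, -1.405]
ft_force: [-0.5, 0.4, -1.7]
width: 29.1
```

```bash
python3 -c "
from plan import *
X,Y=pump2w(-60,27); plan(X,Y,140,-14.5,3)"
```

```text
t 5.3 pos [ 481.5 -126.1  163.1] q [-0.28  0.33  1.94 -0.01  0.88 -0.02] F [-0.5  0.4 -1.7] w 29.1 D [ 27.2 -50.7 -23.1] turn [0.11 0.23 0.89] s 1
[0.0075, 0.0131, 0.0141, 0.04, 0.08, 0.3]
[0.0076, 0.0131, 0.0141, 0.04, 0.08, 0.3]
[0.0076, 0.013, 0.0141, 0.04, 0.08, 0.3]
```

Request:
carry_out:
  commands:
    - [0.007,0.005,0.014,0,0.1,0.3]
    - [0.007,0.009,0.014,0,0.1,0.3]
    - [0.005,0.011,0.01,0,0,0.2]
    - [0,0,0,0,0,0]
    - [0,0,0,0,0,0]

```text
t: 5.92
ee_pos: [496.5, -171.3, 139.9]
orientation: [1.391, 1.084, -1.395]
ft_force: [-0.4, 0.6, -0.1]
width: 29.4
```

```bash
python3 -c "
from plan import *
X,Y=pump2w(-60,27); plan(X,Y,106,-14.5,2)"
```

```text
t 5.925 pos [ 496.5 -171.3  139.9] q [-0.35  0.4   1.91 -0.    0.84 -0.1 ] F [-0.4  0.6 -0.1] w 29.4 D [ 12.2  -5.6 -33.9] turn [ 0.08 -0.02  0.28] s 1
[0.0169, 0.0067, 0.0012, 0.04, -0.01, 0.14]
[0.0169, 0.0066, 0.0012, 0.04, -0.01, 0.14]
```

Request:
carry_out:
  commands:
    - [0.015,0.006,0.0012,0,0,0.15]
    - [0.014,0.006,0.0012,0,0,0.15]
    - [0.003,0,0,0,0,0]
    - [0,0,0,0,0,0]
    - [0,0,0,0,0,0]

```text
t: 6.55
ee_pos: [508.1, -175.6, 105.4]
orientation: [1.391, 1.081, -1.39]
ft_force: [-0.1, 0.1, -0.6]
width: 29.4
```

```bash
python3 - <<'E'
from plan import *
X,Y=pump2w(-30,27); plan(X,Y,106,-14.5,2)
o=ctrl.get_obs(); print(w2pump(*o["ee_pos"][:2]))
import pickle
d={n:grab(n) for n in("top","side")}; pickle.dump(d,open("im3.pkl","wb"))
a=cv2.resize(d["top"]["pixels"][170:275,300:430],None,fx=3,fy=3,interpolation=cv2.INTER_CUBIC)
b=cv2.resize(d["side"]["pixels"][115:250,230:345],None,fx=3.4,fy=3.4,interpolation=cv2.INTER_CUBIC)
c=np.zeros((460,790,3),np.uint8); c[:a.shape[0],:a.shape[1]]=a; c[:b.shape[0],395:395+b.shape[1]]=b; cv2.imwrite("pics/p3.png",c)
p=o["ee_pos"]; s,cc=np.sin(np.radians(-14.5)),np.cos(np.radians(-14.5))
for y in(75,-53,-55,-123):
  for z in (0,):
    w=[p[0]-s*y,p[1]+cc*y,p[2]+17]; q=proj(d["top"],w)[0]; r=proj(d["side"],w)[0]
    print(y,((q-[300,170]+.5)*3).round(),((r-[230,115]+.5)*3.4+[395,0]).round())
E
```

```text
t 6.55 pos [ 508.1 -175.6  105.4] q [-0.36  0.47  1.9   0.    0.78 -0.11] F [-0.1  0.1 -0.6] w 29.4 D [29.6 -8.8  0.6] turn [ 0.18 -0.04 -0.01] s 1
[-0.0003, 0.0154, 0.0006, 0.09, -0.02, -0.0]
[-0.0003, 0.0154, 0.0006, 0.09, -0.02, -0.0]
[-60.85026288  28.10376668]
75 [ 69. 195.] [657. 245.]
-53 [201. 243.] [713. 147.]
-55 [203. 244.] [714. 145.]
-123 [273. 269.] [741.  97.]
```

View pics/p3.png

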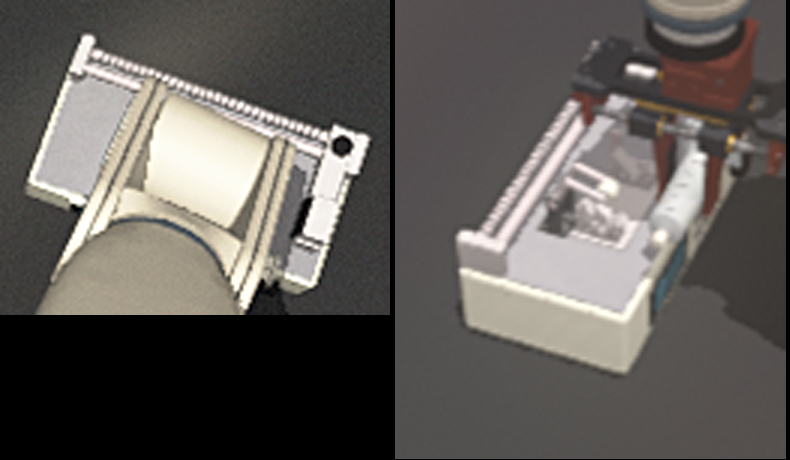

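The tip is at (656,242), as predicted, in front of the cradle and level. Advancing over the front crests.

Request:
carry_out:
  commands:
    - [0,0.012,0.0006,0.1,0,0]
    - [0,0.012,0.0006,0.1,0,0]
    - [0,0.004,0,0,0,0]
    - [0,0.003,0,0,0,0]
    - [0,0.003,0,0,0,0]
    - [0,0.003,0,0,0,0]

```text
t: 7.4
ee_pos: [541.9, -185.7, 104.4]
orientation: [1.39, 1.087, -1.399]
ft_force: [-5.9, -0.5, -2.5]
width: 29.2
```

```bash
cat > st.py <<'E'
from plan import *
o=ctrl.get_obs(); c,s=np.cos(PUMP[2]),np.sin(PUMP[2]); F=o["ft_force"]
print("pump xy",w2pump(*o["ee_pos"][:2]).round(1),"F pump",np.round([c*F[0]+s*F[1],-s*F[0]+c*F[1],F[2]],1),"M",np.round(o["moment"],2))
X,Y=pump2w(0,27); plan(X,Y,106,-14.5,1)
E
python3 st.py
```

```text
pump xy [-25.6  26.7] F pump [-5.6 -1.9 -2.5] M [-0.05  0.96  0.18]
t 7.4 pos [ 541.9 -185.7  104.4] q [-0.35  0.51  1.82 -0.    0.82 -0.1 ] F [-5.9 -0.5 -2.5] w 29.2 D [24.8 -6.1  1.6] turn [ 0.05 -0.02  0.5 ] s 1
[-0.0018, 0.0256, -0.0003, 0.05, -0.02, 0.5]
```

Roller contact came at x about -26, as expected, with 5.6 N. Continuing.

Request:
carry_out:
  commands:
    - [-0.001,0.003,0,0,0,0.3]
    - [-0.001,0.003,0,0,0,0.2]
    - [-0.0005,0.003,0,0,0,0]
    - [-0.0005,0.003,0,0,0,0]

```text
t: 7.9
ee_pos: [547.9, -187.3, 104.3]
orientation: [1.387, 1.091, -1.401]
ft_force: [-5.3, 0.2, -3.0]
width: 29.5
```

```bash
python3 st.py
```

```text
pump xy [-19.4  26.6] F pump [-5.2 -1.1 -3. ] M [-0.2  0.8  0.1]
t 7.9 pos [ 547.9 -187.3  104.3] q [-0.35  0.52  1.8  -0.    0.84 -0.1 ] F [-5.3  0.2 -3. ] w 29.5 D [18.9 -4.5  1.7] turn [ 0.11 -0.02  0.75] s 1
[-0.0019, 0.0194, -0.0003, 0.11, -0.02, 0.75]
```

Request:
carry_out:
  commands:
    - [-0.002,0.004,0,0,0,0.5]
    - [-0.002,0.004,0,0,0,0.5]
    - [-0.0015,0.004,0,0,0,0.3]
    - [-0.001,0.004,0,0,0,0.2]
    - [-0.001,0.004,0,0,0,0.2]
    - [-0.001,0.003,0,0,0,0.2]

```text
t: 8.65
ee_pos: [571.1, -193.6, 112.6]
orientation: [1.399, 1.063, -1.377]
ft_force: [-4.0, -0.6, -7.2]
width: 29.4
```

```bash
python3 st.py
```

```text
pump xy [ 4.6 26.4] F pump [-3.7 -1.6 -7.2] M [-0.44  0.79  0.11]
t 8.65 pos [ 571.1 -193.6  112.6] q [-0.35  0.53  1.76  0.    0.83 -0.1 ] F [-4.  -0.6 -7.2] w 29.4 D [-4.4  1.7 -6.6] turn [ 0.13  0.   -1.2 ] s 1
[0.0065, -0.0048, -0.0006, 0.13, 0.0, -1.2]
```

The barrel is now past the roller, at x 4.6. I'll come back to x = 0, level it and lower gently.

Request:
carry_out:
  commands:
    - [0.002,-0.002,0,0,0,-0.6]
    - [0.002,-0.002,0,0,0,-0.4]
    - [0.002,-0.001,0,0,0,-0.2]
    - [0,0,0,0,0,0]
    - [0,0,0,0,0,0]

```text
t: 9.28
ee_pos: [566.9, -192.5, 106.1]
orientation: [1.392, 1.08, -1.392]
ft_force: [-2.1, -0.2, -7.0]
width: 29.5
```

```bash
python3 st.py
```

```text
pump xy [ 0.2 26.4] F pump [-2.  -0.7 -7. ] M [-0.36  0.56  0.11]
t 9.275 pos [ 566.9 -192.5  106.1] q [-0.35  0.54  1.76  0.    0.84 -0.1 ] F [-2.1 -0.2 -7. ] w 29.5 D [-0.1  0.6 -0.1] turn [ 0.11 -0.   -0.  ] s 1
[0.0001, -0.0002, -0.0006, 0.11, -0.0, -0.0]
```

```bash
python3 - <<'E'
from plan import *
d={n:grab(n) for n in("side",)}
b=cv2.resize(d["side"]["pixels"][125:215,255:345],None,fx=6,fy=6,interpolation=cv2.INTER_CUBIC); cv2.imwrite("pics/p4.png",b)
p=ctrl.get_obs()["ee_pos"]; a=np.radians(-14.5)
for y in(75,55,0,-55,-123):
  for z in (0,15):
    r=proj(d["side"],[p[0]-np.sin(a)*y,p[1]+np.cos(a)*y,p[2]+17+z])[0]; print(y,z,((r-[255,125]+.5)*6).round())
E
```

```text
75 0 [187. 334.]
75 15 [187. 309.]
55 0 [205. 306.]
55 15 [204. 281.]
0 0 [251. 232.]
0 15 [250. 208.]
-55 0 [294. 162.]
-55 15 [294. 137.]
-123 0 [345.  80.]
-123 15 [346.  55.]
```

View pics/p4.png

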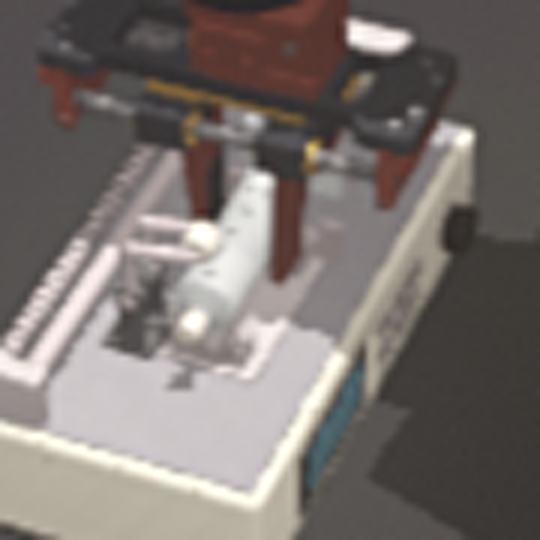

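The tip is at (192,322) and level, and the roller at (203,235) rides on the barrel. Lowering.

Request:
carry_out:
  commands:
    - [0.002,0,0,0,0,0]
    - [0.002,0,0,0,0,0]
    - [0.001,0,0,0,0,0]
    - [0.001,0,0,0,0,0]
    - [0,0,0,0,0,0]

```text
t: 9.95
ee_pos: [568.2, -192.8, 100.3]
orientation: [1.393, 1.077, -1.39]
ft_force: [-0.4, -1.4, -7.6]
width: 29.3
```

```bash
python3 st.py
```

```text
pump xy [ 1.6 26.4] F pump [-0.1 -1.4 -7.6] M [-0.39  0.2  -0.01]
t 9.95 pos [ 568.2 -192.8  100.3] q [-0.35  0.55  1.76  0.    0.83 -0.1 ] F [-0.4 -1.4 -7.6] w 29.3 D [-1.4  1.   5.7] turn [ 0.09  0.   -0.18] s 1
[-0.0057, -0.0016, -0.0006, 0.09, 0.0, -0.18]
```

Request:
carry_out:
  commands:
    - [0.001,-0.001,0,0,0,-0.1]
    - [0.001,-0.0005,0,0,0,0]
    - [0.001,-0.0005,0,0,0,0]
    - [0.001,0,0,0,0,0]
    - [0,0,0,0,0,0]

```text
t: 10.58
ee_pos: [566.9, -192.4, 96.5]
orientation: [1.393, 1.077, -1.39]
ft_force: [-1.4, -1.5, -5.6]
width: 29.6
```

```bash
python3 st.py
```

```text
pump xy [ 0.3 26.5] F pump [-1.  -1.8 -5.6] M [-0.38  0.21 -0.01]
t 10.575 pos [ 566.9 -192.4   96.5] q [-0.35  0.55  1.77  0.    0.82 -0.1 ] F [-1.4 -1.5 -5.6] w 29.6 D [-0.1  0.6  9.5] turn [ 0.08  0.   -0.17] s 1
[-0.0095, -0.0003, -0.0005, 0.08, 0.0, -0.17]
```

Axis about 113.5. Now small steps until contact.

Request:
carry_out:
  commands:
    - [0.001,0,0,0,0,0]
    - [0.001,0,0,0,0,0]
    - [0,0,0,0,0,0]

```text
t: 10.95
ee_pos: [567.1, -192.5, 94.8]
orientation: [1.393, 1.077, -1.39]
ft_force: [-0.2, -0.7, -4.0]
width: 29.4
```

```bash
python3 st.py
```

```text
pump xy [ 0.5 26.5] F pump [-0.  -0.8 -4. ] M [-0.26  0.33  0.04]
t 10.95 pos [ 567.1 -192.5   94.8] q [-0.35  0.55  1.77  0.    0.82 -0.1 ] F [-0.2 -0.7 -4. ] w 29.4 D [-0.4  0.6 11.2] turn [ 0.08 -0.   -0.19] s 1
[-0.0112, -0.0005, -0.0005, 0.08, -0.0, -0.19]
```

Request:
carry_out:
  commands:
    - [0.0008,0,0,0,0,0]
    - [0.0006,0,0,0,0,0]
    - [0,0,0,0,0,0]

```text
t: 11.32
ee_pos: [567.1, -192.5, 94.7]
orientation: [1.393, 1.076, -1.389]
ft_force: [-2.7, 0.7, -2.3]
width: 29.2
```

```bash
python3 st.py
```

```text
pump xy [ 0.5 26.5] F pump [-2.8 -0.  -2.3] M [-0.21  0.47  0.04]
t 11.325 pos [ 567.1 -192.5   94.7] q [-0.35  0.55  1.77  0.    0.82 -0.1 ] F [-2.7  0.7 -2.3] w 29.2 D [-0.3  0.6 11.3] turn [ 0.08 -0.   -0.21] s 1
[-0.0113, -0.0004, -0.0005, 0.08, -0.0, -0.21]
```

Cradle contact is felt, pushing towards -x. I'll ease to -x and down a touch.

Request:
carry_out:
  commands:
    - [0.0004,-0.0008,0,0,0,0]
    - [0.0006,-0.0004,0,0,0,0]
    - [0,0,0,0,0,0]

```text
t: 11.7
ee_pos: [566.6, -192.3, 94.1]
orientation: [1.394, 1.075, -1.388]
ft_force: [-2.8, -0.6, 0.2]
width: 29.3
```

```bash
python3 st.py
```

```text
pump xy [-0.  26.5] F pump [-2.5 -1.3  0.2] M [-0.19  0.56  0.03]
t 11.7 pos [ 566.6 -192.3   94.1] q [-0.35  0.55  1.77  0.    0.81 -0.1 ] F [-2.8 -0.6  0.2] w 29.3 D [ 0.1  0.5 11.9] turn [ 0.07 -0.01 -0.3 ] s 1
[-0.0119, 0.0001, -0.0005, 0.07, -0.01, -0.3]
```

Request:
carry_out:
  commands:
    - [0.0006,-0.0008,0,0,0,0]
    - [0.0006,-0.0006,0,0,0,0]
    - [0,0,0,0,0,0]

```text
t: 12.08
ee_pos: [566.0, -192.1, 93.4]
orientation: [1.395, 1.073, -1.387]
ft_force: [-3.3, -0.9, 1.9]
width: 29.1
```

```bash
python3 st.py
```

```text
pump xy [-0.6 26.5] F pump [-3.  -1.7  1.9] M [-0.1   0.51  0.08]
t 12.075 pos [ 566.  -192.1   93.4] q [-0.35  0.55  1.77  0.    0.81 -0.1 ] F [-3.3 -0.9  1.9] w 29.1 D [ 0.7  0.3 12.6] turn [ 0.06 -0.01 -0.41] s 1
[-0.0126, 0.0007, -0.0005, 0.06, -0.01, -0.41]
```

Request:
carry_out:
  commands:
    - [0.0004,-0.0008,0,0,0,0]
    - [0.0005,-0.0007,0,0,0,0]
    - [0,0,0,0,0,0]

```text
t: 12.45
ee_pos: [566.0, -192.1, 93.4]
orientation: [1.396, 1.07, -1.385]
ft_force: [-1.9, -0.0, 1.7]
width: 29.5
```

```bash
python3 st.py
```

```text
pump xy [-0.7 26.5] F pump [-1.9 -0.5  1.7] M [-0.1   0.47 -0.04]
t 12.45 pos [ 566.  -192.1   93.4] q [-0.35  0.55  1.78  0.    0.8  -0.1 ] F [-1.9 -0.   1.7] w 29.5 D [ 0.8  0.3 12.6] turn [ 0.05 -0.   -0.6 ] s 1
[-0.0126, 0.0008, -0.0005, 0.05, -0.0, -0.6]
```

It is seated: x no longer moves and the axis is at about 110.4. Now I'll slide towards the tip (tool -z) in steps, watching Fy.

Request:
carry_out:
  commands:
    - [0,0,-0.0008,0,0,-0.3]
    - [0,0,-0.001,0,0,-0.2]
    - [0,0,-0.001,0,0,0]
    - [0,0,-0.001,0,0,0]

```text
t: 12.95
ee_pos: [565.9, -192.0, 93.4]
orientation: [1.388, 1.076, -1.395]
ft_force: [-2.5, -5.8, 3.5]
width: 29.0
```

```bash
python3 st.py
```

```text
pump xy [-0.8 26.7] F pump [-0.9 -6.2  3.5] M [-1.05  0.57 -0.07]
t 12.95 pos [ 565.9 -192.    93.4] q [-0.34  0.55  1.77 -0.01  0.82 -0.09] F [-2.5 -5.8  3.5] w 29.0 D [ 0.9  0.1 12.6] turn [ 0.1   0.3  -0.03] s 1
[-0.0126, 0.0008, -0.0003, 0.1, 0.3, -0.03]
```

Request:
carry_out:
  commands:
    - [0,0,-0.0013,0,0.1,0]
    - [0,0,-0.0015,0,0.1,0]
    - [0,0,-0.0015,0,0,0]
    - [0,0,-0.0015,0,0,0]

```text
t: 13.45
ee_pos: [566.0, -191.5, 93.4]
orientation: [1.384, 1.075, -1.397]
ft_force: [-4.3, -8.2, 2.7]
width: 29.3
```

```bash
python3 st.py
```

```text
pump xy [-0.8 27.2] F pump [-2.1 -9.   2.7] M [-1.31  0.67 -0.05]
t 13.45 pos [ 566.  -191.5   93.4] q [-0.34  0.55  1.77 -0.01  0.82 -0.08] F [-4.3 -8.2  2.7] w 29.3 D [ 0.7 -0.3 12.6] turn [0.13 0.5  0.02] s 1
[-0.0126, 0.0008, 0.0003, 0.13, 0.5, 0.02]
```

Request:
carry_out:
  commands:
    - [-0.0004,0,-0.0013,0,0.1,0]
    - [-0.0004,0,-0.0015,0,0.1,0]
    - [-0.0003,0,-0.0015,0,0.1,0]
    - [-0.0003,0,-0.0015,0,0.1,0]

```text
t: 13.95
ee_pos: [566.5, -189.8, 93.5]
orientation: [1.385, 1.077, -1.396]
ft_force: [-2.7, -7.0, 0.4]
width: 29.6
```

```bash
python3 st.py
```

```text
pump xy [-0.8 29. ] F pump [-0.9 -7.4  0.4] M [-1.14  0.5  -0.04]
t 13.95 pos [ 566.5 -189.8   93.5] q [-0.34  0.55  1.77 -0.01  0.82 -0.08] F [-2.7 -7.   0.4] w 29.6 D [ 0.3 -2.1 12.5] turn [0.16 0.39 0.06] s 1
[-0.0125, 0.0008, 0.0021, 0.16, 0.39, 0.06]
```

It slides at about 7 N. Continuing.

Request:
carry_out:
  commands:
    - [-0.0002,0,-0.0015,0,0.1,0]
    - [-0.0002,0,-0.0015,0,0.1,0]
    - [-0.0002,0,-0.0015,0,0.1,0]
    - [-0.0002,0,-0.0015,0,0.1,0]
    - [-0.0002,0,-0.0015,0,0.1,0]
    - [-0.0002,0,-0.0015,0,0.1,0]

```text
t: 14.7
ee_pos: [566.9, -188.0, 93.4]
orientation: [1.385, 1.079, -1.396]
ft_force: [-3.7, -5.9, 1.3]
width: 29.4
```

```bash
python3 st.py
```

```text
pump xy [-0.8 30.8] F pump [-2.1 -6.6  1.3] M [-1.27  0.6  -0.07]
t 14.7 pos [ 566.9 -188.    93.4] q [-0.34  0.56  1.77 -0.01  0.82 -0.08] F [-3.7 -5.9  1.3] w 29.4 D [-0.2 -3.9 12.6] turn [0.21 0.33 0.15] s 1
[-0.0125, 0.0008, 0.0039, 0.21, 0.33, 0.15]
```

Request:
carry_out:
  commands:
    - [-0.0003,0,-0.0016,0.1,0.1,0]
    - [-0.0003,0,-0.0016,0,0.1,0]
    - [-0.0003,0,-0.0016,0,0.1,0]
    - [-0.0003,0,-0.0016,0,0.1,0]

```text
t: 15.2
ee_pos: [567.4, -186.0, 93.4]
orientation: [1.386, 1.08, -1.397]
ft_force: [-2.6, -6.1, 1.0]
width: 29.5
```

```bash
python3 st.py
```

```text
pump xy [-0.9 32.9] F pump [-1.  -6.6  1. ] M [-1.07  0.46 -0.03]
t 15.2 pos [ 567.4 -186.    93.4] q [-0.33  0.56  1.77 -0.01  0.82 -0.08] F [-2.6 -6.1  1. ] w 29.5 D [-0.6 -5.9 12.6] turn [0.14 0.25 0.21] s 1
[-0.0126, 0.0008, 0.0059, 0.14, 0.25, 0.21]
```

Request:
carry_out:
  commands:
    - [-0.0002,0,-0.0015,0,0.1,0]
    - [-0.0002,0,-0.0015,0,0.1,0]

```text
t: 15.45
ee_pos: [567.5, -185.3, 93.4]
orientation: [1.386, 1.081, -1.396]
ft_force: [-2.5, -6.9, 2.2]
width: 29.5
```

```bash
python3 st.py|head -1
```

```text
pump xy [-0.9 33.5] F pump [-0.7 -7.3  2.2] M [-1.17  0.65 -0.04]
```

Request:
carry_out:
  commands:
    - [-0.0002,0,-0.0015,0,0.1,0]
    - [-0.0002,0,-0.0015,0,0.1,0]

```text
t: 15.7
ee_pos: [567.7, -184.8, 93.4]
orientation: [1.386, 1.082, -1.396]
ft_force: [-2.1, -7.1, 1.3]
width: 29.7
```

```bash
python3 st.py|head -1
```

```text
pump xy [-0.9 34.1] F pump [-0.3 -7.4  1.3] M [-1.26  0.57 -0.16]
```

Request:
carry_out:
  commands:
    - [-0.0003,0,-0.0015,0,0.1,0]
    - [-0.0003,0,-0.0015,0,0.1,0]

```text
t: 15.95
ee_pos: [567.8, -184.0, 93.4]
orientation: [1.387, 1.083, -1.396]
ft_force: [-2.0, -5.3, 0.7]
width: 29.6
```

```bash
python3 st.py|head -1
```

```text
pump xy [-0.9 34.9] F pump [-0.6 -5.6  0.7] M [-1.07  0.44 -0.05]
```

Request:
carry_out:
  commands:
    - [-0.0003,0,-0.0015,0,0.1,0]
    - [-0.0003,0,-0.0015,0,0.1,0]

```text
t: 16.2
ee_pos: [568.1, -183.2, 93.4]
orientation: [1.387, 1.084, -1.396]
ft_force: [-1.7, -6.6, -0.1]
width: 29.3
```

```bash
python3 st.py|head -1
```

```text
pump xy [-0.9 35.7] F pump [ 0.  -6.8 -0.1] M [-1.14  0.48 -0.07]
```

Request:
carry_out:
  commands:
    - [-0.0001,0,-0.0015,0,0.1,0]
    - [-0.0001,0,-0.0015,0,0.1,0]

```text
t: 16.45
ee_pos: [568.1, -182.9, 93.3]
orientation: [1.386, 1.084, -1.396]
ft_force: [-3.7, -8.3, 2.8]
width: 29.5
```

```bash
python3 st.py|head -1
```

```text
pump xy [-0.9 36. ] F pump [-1.5 -8.9  2.8] M [-1.42  0.71 -0.11]
```

Request:
carry_out:
  commands:
    - [-0.0001,0,-0.0015,0,0.1,0]
    - [-0.0001,0,-0.0015,0,0.1,0]

```text
t: 16.7
ee_pos: [568.2, -182.9, 93.4]
orientation: [1.386, 1.085, -1.397]
ft_force: [-3.1, -8.6, 2.7]
width: 29.2
```

```bash
python3 st.py|head -1
```

```text
pump xy [-0.9 36. ] F pump [-0.9 -9.1  2.7] M [-1.5   0.67 -0.1 ]
```

It stopped at y 36.0 with 9 N, so this is probably the plate. Raising the force gradually to about 13 N.

Request:
carry_out:
  commands:
    - [-0.0003,0,-0.0017,0,0.1,0]
    - [-0.0003,0,-0.0019,0,0.1,0]

```text
t: 16.95
ee_pos: [568.2, -182.8, 93.4]
orientation: [1.384, 1.084, -1.397]
ft_force: [-3.7, -10.8, 0.0]
width: 29.4
```

```bash
python3 st.py|head -1
```

```text
pump xy [-0.9 36.1] F pump [ -0.9 -11.4   0. ] M [-1.91  0.67 -0.05]
```

Request:
carry_out:
  commands:
    - [-0.0003,0,-0.0021,0,0.1,0]
    - [-0.0003,0,-0.0021,0,0.1,0]

```text
t: 17.2
ee_pos: [568.2, -182.9, 93.4]
orientation: [1.382, 1.084, -1.399]
ft_force: [-4.0, -11.0, -0.0]
width: 29.3
```

```bash
python3 st.py|head -1
```

```text
pump xy [-0.9 36.1] F pump [ -1.1 -11.7  -0. ] M [-1.92  0.72 -0.15]
```

Request:
carry_out:
  commands:
    - [-0.0001,0,-0.0023,0,0.1,0]
    - [-0.0001,0,-0.0024,0,0.2,0]
    - [-0.0001,0,-0.0024,0,0.2,0]
    - [-0.0001,0,-0.0024,0,0.2,0]

```text
t: 17.7
ee_pos: [568.1, -182.8, 93.4]
orientation: [1.381, 1.085, -1.399]
ft_force: [-4.8, -12.3, 2.0]
width: 29.3
```

```bash
python3 st.py
```

```text
pump xy [-0.9 36.1] F pump [ -1.6 -13.2   2. ] M [-2.16  0.88 -0.13]
t 17.7 pos [ 568.1 -182.8   93.4] q [-0.33  0.56  1.76 -0.01  0.83 -0.07] F [ -4.8 -12.3   2. ] w 29.3 D [-1.4 -9.  12.6] turn [0.31 0.35 0.48] s 1
[-0.0126, 0.0008, 0.0092, 0.31, 0.35, 0.48]
```

Pressed home: 13.2 N total, about 6.6 N above sliding, with no movement. Hold briefly, then relax and release.

Request:
carry_out:
  commands:
    - [-0.0001,0,-0.0024,0,0.1,0]
    - [-0.0001,0,-0.0024,0,0.1,0]
    - [0,0,-0.0008,0,0,0]
    - [0,0,0,0,0,0]

```text
t: 18.2
ee_pos: [568.0, -183.1, 93.4]
orientation: [1.379, 1.083, -1.402]
ft_force: [-1.3, 1.3, 4.1]
width: 29.6
```

```bash
python3 st.py|head -1
```

```text
pump xy [-1.  35.8] F pump [-1.5  0.9  4.1] M [ 0.14  0.29 -0.09]
```

Request:
carry_out:
  commands:
    - [0,0,0,0,0,0]
    - [0,0,0,0,0,0]
    - [0,0,0,0,0,0]
  grip: 0.4

```text
t: 18.58
ee_pos: [568.4, -182.2, 92.7]
orientation: [1.379, 1.084, -1.401]
ft_force: [-0.4, -0.6, 0.5]
width: 52.0
```

```bash
python3 st.py
```

```text
pump xy [-0.8 36.8] F pump [-0.3 -0.7  0.5] M [-0.1   0.07 -0.06]
t 18.575 pos [ 568.4 -182.2   92.7] q [-0.33  0.56  1.76 -0.01  0.83 -0.07] F [-0.4 -0.6  0.5] w 52.0 D [-1.6 -9.7 13.3] turn [0.27 0.48 0.53] s 1
[-0.0132, 0.0007, 0.0099, 0.27, 0.48, 0.53]
```

Request:
carry_out:
  commands:
    - [-0.01,0,0,0,0,0]
    - [-0.025,0,0,0,0,0]
    - [-0.045,0,0,0,0,0]
    - [-0.05,0,0,0,0,0]
    - [-0.05,0,0,0,0,0]
    - [-0.04,0,0.06,0,0,0]
    - [0,0,0.06,0,0,0]
    - [0,0,0.06,0,0,0]

```text
t: 19.58
ee_pos: [530.3, -346.7, 320.9]
orientation: [1.374, 1.083, -1.392]
ft_force: [-0.8, -0.2, 0.2]
width: 52.8
```

Request:
carry_out:
  commands:
    - [0,-0.05,0.03,0,0,0]
    - [0,-0.05,0.03,0,0,0]
    - [0,-0.05,0.03,0,0,0]
    - [0,-0.05,0,0,0,0]
    - [0,0,0,0,0,0]

```text
t: 20.2
ee_pos: [307.0, -391.3, 325.4]
orientation: [1.376, 1.075, -1.395]
ft_force: [-0.3, -0.1, 0.2]
width: 52.8
```

```bash
python3 - <<'E'
from plan import *
d={n:grab(n) for n in("top","side")}
a=cv2.resize(d["top"]["pixels"][175:270,305:425],None,fx=3.2,fy=3.2,interpolation=cv2.INTER_CUBIC)
b=cv2.resize(d["side"]["pixels"][122:222,246:340],None,fx=4.2,fy=4.2,interpolation=cv2.INTER_CUBIC)
c=np.zeros((430,790,3),np.uint8); c[:a.shape[0],:a.shape[1]]=a; c[:b.shape[0],390:390+b.shape[1]]=b; cv2.imwrite("pics/p5.png",c)
def pt(n,x,y,z):
    X,Y=pump2w(x,y); q=proj(d[n],[X,Y,z])[0]
    return ((q-[305,175]+.5)*3.2).round() if n=="top" else ((q-[246,122]+.5)*4.2+[390,0]).round()
for nm,P in(("tip",(0,110,110)),("flange",(0,-20,110)),("thumb",(0,-88,110)),("roller top",(-2,64,143))): print(nm,pt("top",*P),pt("side",*P))
print(ctrl.get_obs()["ee_pos"],ctrl.get_obs()["t"])
E
```

```text
tip [ 72. 128.] [554. 270.]
flange [212. 179.] [629. 148.]
thumb [286. 205.] [665.  90.]
roller top [125. 141.] [584. 188.]
[ 309.73780501 -392.35670961  325.73014535] 20.3
```

View pics/p5.png

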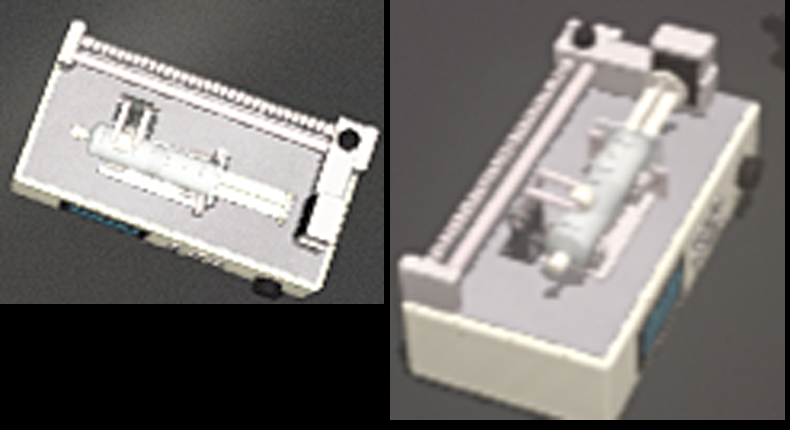

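The syringe lies in the cradle with the roller on it. The tip is at (75,131) in the top crop, predicted (72,128), and the flange is behind the plate. Handing in.

```bash
python3 -c "
from workcell import ctrl
print(ctrl.close_job())"
```

```text
the job is handed in; nothing more can be done
None
```

I loaded the big milky syringe from the rack into the pump's cradle, under the roller, with its flange pressed home against the plate. I then let go, backed the arm off and handed the job in at about 20 s. Handing in gave no verdict.

- **Force while pushing the roller back:** the highest wrist force I read was about 8 N. As I moved in, the barrel slipped past the roller faster than planned, rising about 8 mm and going 4.6 mm too far. I brought it back before lowering it.
- **Pressing home:** sliding took about 6.6 N. The syringe stopped dead about 1 mm further along than the camera position predicted, which is within the camera's accuracy. I pressed with 13.2 N in all, about 6.6 N above sliding.
- **After easing off:** the tool moved back about 0.3 mm before I opened the fingers, so the flange may have moved by up to that much.
- **Last pictures:** the syringe lies along the cradle with the roller on it and the flange behind the plate. The tip was about 1 pixel from its predicted place in the top view and about 2 pixels in the side view.
- **Not checked:** I had no direct reading of the roller angle, the forces at the plate, roller and cradle, or the flange gap; forces come only from readings at the end of each move call. I also took no final look at the tip box, bottle and cap, though the arm never worked near them.

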